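# Fit the burette unit to the titrator's dosing drive and lock it

### The job

Fit the burette unit to the dosing drive: keeping it upright, slide it onto the drive's rail from the open front end, locking lug first, until the spring roller catch drops into its groove and it is fully home. Then swing the locking lever on top of the drive to the middle one of its three marks and leave it pointing there. Do not disturb the beaker, the dropper bottle or the black-capped vial.

Things in the scene. Friction and masses are not known exactly. Their poses are not given: they have to be found in the camera images.
- dosing_drive: Dosing drive of a titrator, fixed: grey base 205 x 104 mm, 20 mm high, T rail on its front part, white tower (74 x 90 mm, top at 104 mm) on its rear part. Origin on the worktop under the rail's centre line; +x along the rail from its open front end to the tower, +y left, z up. Base from x -88 to +117 mm, tower's front face at x 42 mm with the spring catch, buffers and the mouth for the lug.
- rail_nose (a point): Front tip of the aluminium T rail (x -77, z 32.5 mm of the drive), where the unit is slid on. The nose tapers over 15 mm; behind it, from x -62 to +10 mm of the drive, the rail's head is 24 mm wide (y) and 7 mm thick, its top 36.5 mm above the worktop, on a stem 12 mm wide; the base's top lies at 20 mm.
- unit_home (a point): Where the burette unit's origin must come to (x -25, y 0, z 22 mm of the drive), axes parallel to the drive's: fully home, roller in the groove. Rubber buffers stop the unit 1 mm further. Seen from here the slide starts about 95 mm further forward (-x), clear of the rail's nose.
- burette_unit: Burette unit, loose, 0.3 to 0.45 kg, upright: grey shoe 70 x 50 x 20.5 mm, above it a clear sleeve with glass barrel (44 x 38 mm), on top a white head 50 (x) x 44 (y) mm. 101 mm high with its ports. Origin at the centre of the shoe's underside, z up, +x to its rear: there a grey shelf 36 mm wide, top at 34 mm, reaches to x 62 mm, and a steel locking lug 12 mm wide, 18 to 29 mm high, to x 87 mm.
- unit_grip (a point): Centre of the unit's white head, 75.5 mm above the shoe's underside: the place to grip, across its 44 mm width (the unit's y; black finger ribs on both sides). The head reaches from 60.5 to 90.5 mm height; valve cover and ports stand up to 10 mm above it.
- unit_slot (a point): Middle of the roof of the T slot at the shoe's front end (x -35, z 14.5 mm of the unit). The slot runs along x through the whole underside of the shoe: 27 mm wide between heights 5 and 14.5 mm, over lips 5 mm thick that leave a gap of 15 mm. It fits over the rail with 1.5 mm play to each side and 2.5 mm in height (best slid on about 1 mm higher than the home height).
- unit_groove (a point): Middle of the V groove (8 mm wide, 4 mm deep) that runs across the top of the unit's rear shelf, at x 46, z 34 mm of the unit. The roller of the spring catch drops into it when the unit is home.
- roller_catch (a joint): Steel leaf spring with a small black cross roller, on the tower's front above the rail's end, pressing down on the unit's shelf with 3 to 6 N: 0 = fully down (also when no unit is there), about 0.11 rad while the roller rides on the shelf's top, about 0.02 rad when it sits in the groove.
- lock_lever (a joint): Locking lever, turning about a vertical axis. 0 = first mark (open), arm to the drive's left (+y); it grows anticlockwise seen from above, arm swinging to the drive's front: 1.047 rad (60 deg) = middle mark, 2.094 = third mark. It stays where left (1.5 N at the knob). From 0.45 rad a steel segment in the tower swings in front of the unit's lug; it passes only if the unit is home.
- lever_pivot (a point): Point on the lever's axis at the top of the dial plate (x 78, y 0, z 104 mm of the drive). The grey dial plate is 86 x 98 mm and has three white radial marks 40 to 48 mm from here: to the drive's left, 60 deg further towards its front, and another 60 deg further.
- lever_knob (a point): Middle of the upright round black knob near the end of the locking lever, 34 mm from the axis. Knob up to 15 mm in diameter, from 121 to 146 mm above the worktop, on a thin stem; this point at 136 mm. The lever's arm and its hub (27 mm in diameter) lie below, up to 114 mm. The arm's pointer tip ends 40 mm from the axis.
- titration_beaker: White plastic beaker, 74 mm in diameter, 90 mm high, empty; bystander. Origin at the centre of its underside.
- dropper_bottle: Small glass dropper bottle with red rubber teat, 38 mm in diameter, 115 mm high; bystander. Origin at the centre of its underside.
- sample_vial: Small glass vial with a black cap, 27 mm in diameter, 56 mm high, to the right of the drive; bystander. Origin at the centre of its underside.

How it is judged:
By the outcome, as a careful person would: the job done as asked, in the order asked, and still so for the second after the job is handed in, with the robot touching nothing.
It also fails if it takes over 53 s, if anything falls off the work surface, if the arm or the gripper's body presses on something with over 40 N, if the wrist force passes 120 N, or if a joint passes its speed limit or range.

### The arm

A 6-joint arm with a two-finger parallel gripper is mounted at the origin on a cart in front of the work surface, level with it; the furniture and walls round the work are solid. World frame = base frame: x ahead of the robot, y to its left, z up, the work surface at z = 0. Lengths are in m, angles in rad, forces in N, time in s.
With the tool pointing down it reaches from about 0.325 to 0.75 m from the base axis. Payload 7.6 kg.
Tool frame: the origin (TCP) lies at the very end of the fingers, on their centre line; the grasp point (between the pads) lies 19 mm behind it; z points along the fingers, y is the direction in which the jaws open and shut (so a half turn about z gives the same grasp; the last joint's range is limited). The gripper opens to 85 mm and grips with 20 to 120 N. Pads are 22 mm wide; open, the fingers measure 114 mm over their backs; the gripper's body (76 mm by 85 mm) begins 54 mm behind the grasp point. The pads swing forward as they close: fully open they stand 13 mm farther back than shut.
Start: joints at [-1.258, 0.052, 1.401, -0, 1.689, -0.07], TCP at [0.196, -0.487, 0.231] pointing down, gripper open.
Joint ranges: [-2.9, 2.9], [-0.91, 2.17], [0.12, 2.37], [-1.06, 4.2], [0.26, 2.73], [-2.93, 2.93]. Speed limits (rad/s): [2.57, 2.57, 3.01, 3.14, 3.14, 3.14].

### API

Orientations are given as a 3x3 rotation matrix whose columns are the frame's x, y, z axes.
In Python, from workcell import bot gives the robot as it stands.
- The arm moves only by the tool send_rows, never from a script. Its argument "targets" is a list of rows, each a list of 3 entries, a list of its own where there are three numbers: the turn, a rotation vector about the tool's x, y, z in rad, then the shift along the tool's x, y, z in mm, then the opening, from 0 (shut) to 1 (fully open). In form: [[[wx, wy, wz], [dx, dy, dz], hand], ...]. A call has 1 to 8 rows; each row shifts and turns the pose as measured when the row begins, along the tool's axes as they then stand; what a row does not reach is not made up. A row lasts 1/12 s, in which the tool goes at most 41.7 mm and 7.16 degrees, less where a joint would pass 70% of its speed; a pose out of reach is approached as far as the arm can. A call is refused whole if a number of a shift passes 41.7 or a number of a turn 0.125, either way. A call with a gripper value outside its range is refused whole. The fingers move at their own pace and stop on an object; "force" is the grip in N (left out, the last holds). Time passes only in rows, so rows that do not move let the fingers close. It gives the time, the measured TCP pose, the force and the opening at its end, in the units of the state.
- bot.read_state(): the state, without advancing time (a new reading comes with each control period).
- bot.get_image(name): name is "scene" or "top"; returns a dict with "pixels" (400x640x3 uint8, red, green, blue), "fx", "fy", "cx", "cy" (pixels), "extrinsics" (4x4, takes a point from camera to world coordinates). Camera axes: x right, y up, looking along -z (the intrinsics and any distortion apply to the point x, -y, -z); pixel columns grow to the right and rows downward; lengths in m; the calibration is good to about 2 mm. A picture is of the moment at which its call begins. There is no depth.
- bot.close_job(): hands the job in, once; it reports no verdict.
The state is a dict: "clock": time; "joint_pos": joint angles; "qvel": joint speeds; "joint_torque": joint torques, N m; "eef_pos": TCP position; "tool_rot": TCP orientation; "ft_force": force on the tool from outside, world axes, zero at the start; "ft_torque": the same for the moment, N m; "opening": finger opening in m.
Only numpy, scipy, OpenCV 4.12 (cv2) and the standard library are available. Lean on these libraries where they do the work, as an engineer would, in place of code of your own. Each camera call takes 0.05 s, during which the arm holds its last target.

## Working session

There is one attempt and no reset: what is moved stays moved. The work goes in short steps, Python scripts to look and compute and a tool call to move; the robot and the scene stay as the last step left them, time stands still between calls to the robot, and variables do not carry over. Pictures are saved under pics/ and viewed, and the job is handed in when it is done.

Besides the shell and the picture viewer there is one more tool, called after ">>>" by a JSON object that holds its "fn" and its "kwargs". send_rows: Moves the arm, as the interface text tells. Its arguments: {"type":"object","properties":{"targets":{"type":"array"},"force":{"type":"number"}},"required":["targets"]}

```bash
ls; mkdir -p pics
python3 - <<'E'
from workcell import bot
import cv2,numpy as np,pickle
for n in ("scene","top"):
    d=bot.get_image(n); cv2.imwrite(f"pics/{n}0.png",d["pixels"][:,:,::-1]); pickle.dump(d,open(f"{n}0.pkl","wb"))
    print(n,{k:(np.round(v,4).tolist() if k!='pixels' else 0) for k,v in d.items()})
s=bot.read_state();print(s)
E
```

```text
pics
scene {'pixels': 0, 'fx': 413.9839, 'fy': 413.9839, 'cx': 317.4925, 'cy': 194.8317, 'extrinsics': [[-0.8095, 0.271, -0.5208, -0.0558], [-0.5869, -0.3483, 0.7309, 0.8195], [0.0166, 0.8974, 0.441, 0.5808], [0.0, 0.0, 0.0, 1.0]]}
top {'pixels': 0, 'fx': 461.2248, 'fy': 461.2248, 'cx': 317.3783, 'cy': 199.5149, 'extrinsics': [[0.0271, 0.9912, -0.1297, 0.3714], [-0.9996, 0.0282, 0.0074, 0.0221], [0.011, 0.1294, 0.9915, 1.3848], [0.0, 0.0, 0.0, 1.0]]}
{'clock': 0.1, 'joint_pos': array([-1.25830077e+00,  5.27716054e-02,  1.40156816e+00,  4.59465779e-06,
        1.68859708e+00, -7.02981646e-02]), 'qvel': array([-0.00069698, -0.00337344, -0.0037678 ,  0.00017653, -0.000482  ,
       -0.00067888]), 'joint_torque': array([ 1.44867052e-03, -3.82583785e+01, -3.60987496e+01, -8.28885675e-06,
        4.76685731e-03, -1.20519113e-05]), 'eef_pos': array([ 0.19604101, -0.4867555 ,  0.23058557]), 'tool_rot': array([[ 9.27624583e-01,  3.73513676e-01, -4.08908606e-04],
       [ 3.73513887e-01, -9.27623704e-01,  1.28049378e-03],
       [ 9.89686230e-05, -1.34055055e-03, -9.99999097e-01]]), 'ft_force': array([-0.03417107,  0.29748248,  0.12270347]), 'ft_torque': array([ 0.01298649, -0.04885898,  0.02149124]), 'opening': 0.0854050346130611}
```

View pics/scene0.png

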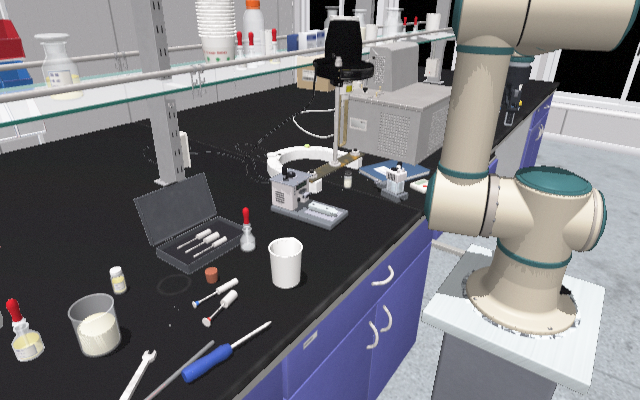

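View pics/top0.png

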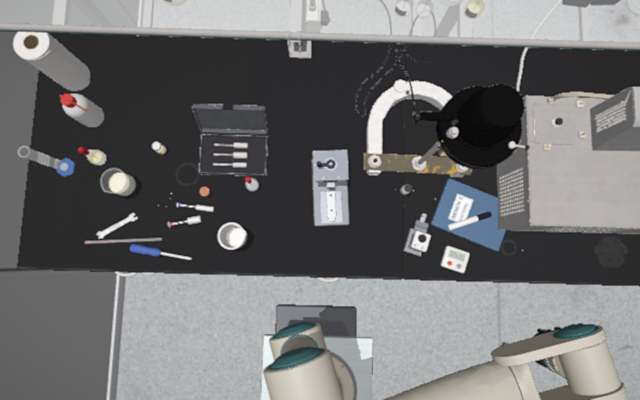

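The scene view shows the drive at about (310,200) and the unit at (395,182). In the top view the drive is at (331,188), the unit at (418,236), the vial at (406,189), the beaker at (232,236) and the dropper bottle at (252,184). I'll zoom in next.

Run:
```python
import cv2
t=cv2.imread("pics/top0.png");s=cv2.imread("pics/scene0.png")
cv2.imwrite("pics/t1.png",cv2.resize(t[140:270,300:460],None,fx=5,fy=4.6 if 0 else 4.6,interpolation=cv2.INTER_CUBIC)[:600])
cv2.imwrite("pics/s1.png",cv2.resize(s[145:240,260:420],None,fx=5,fy=5,interpolation=cv2.INTER_CUBIC))
```

```text
(no output)
```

View pics/t1.png

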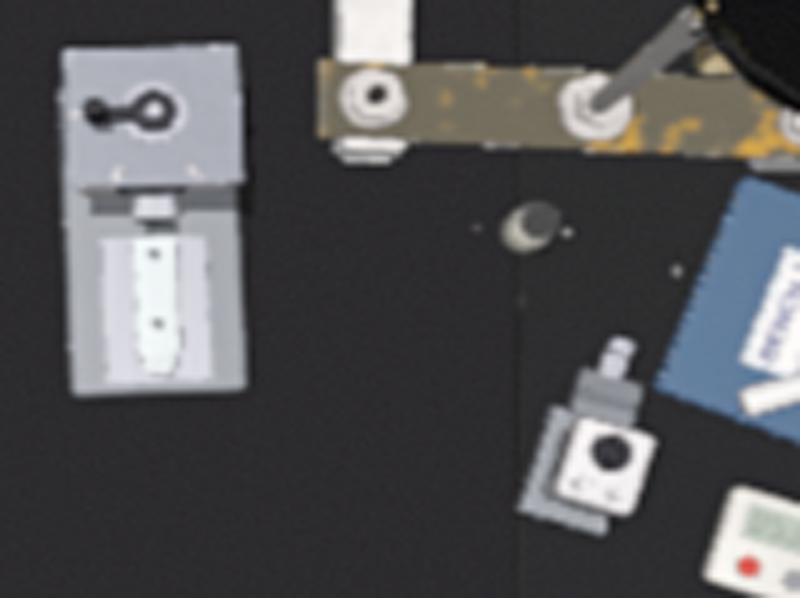

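View pics/s1.png

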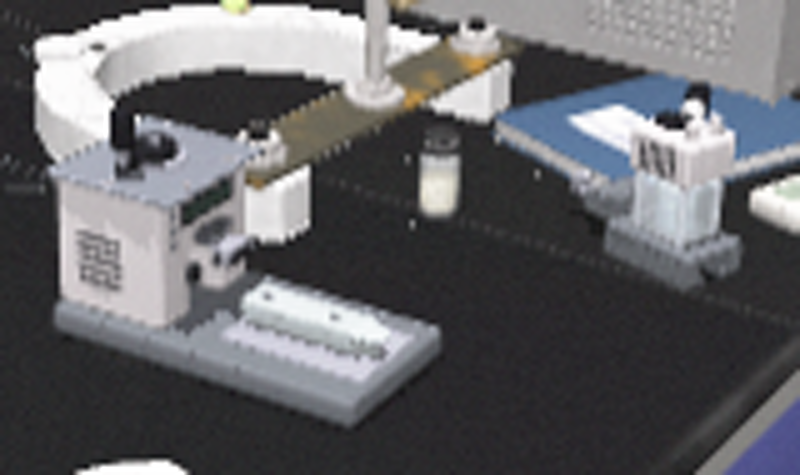

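```bash
cat > h.py <<'E'
import numpy as np,cv2,pickle
def load(n): return pickle.load(open(n+".pkl","rb"))
def ray(d,u,v):
    E=d["extrinsics"]; p=np.array([(u-d["cx"])/d["fx"],-(v-d["cy"])/d["fy"],-1.]); return E[:3,3],E[:3,:3]@p
def plane(d,u,v,z):
    o,r=ray(d,u,v); return o+r*(z-o[2])/r[2]
def proj(d,P):
    E=d["extrinsics"]; q=E[:3,:3].T@(np.asarray(P)-E[:3,3]); return np.array([d["cx"]+d["fx"]*q[0]/-q[2], d["cy"]-d["fy"]*q[1]/-q[2]])
E
python3 - <<'E'
from h import *
d=load("top0")
f=lambda u,v,z:plane(d,300+u/5-.4,140+v/4.6-.4,z)
P=lambda *a:print(a,np.round(f(*a)*1000,1))
for a in [(72,393,.02),(246,388,.02),(62,47,.104),(238,43,.104),(243,183,.104),(65,190,.104),(157,372,.0345),(135,238,.0365),(180,238,.0365),(137,350,.0365),(181,350,.0365),(155,112,.108),(97,112,.146),(575,417,.0905),(657,437,.0905),(632,515,.0905),(557,497,.0905),(518,510,.0205),(605,533,.0205),(553,408,.0205),(622,340,.029),(405/1,0,0)]: P(*a)
for a in [(406,189),(232,236),(252,184)]: print(np.round(plane(d,*a,.09)*1000))
E
```

```text
(72, 393, 0.02) [473.4  19.9  20. ]
(246, 388, 0.02) [479.5 -83.2  20. ]
(62, 47, 0.104) [680.8  31.7 104. ]
(238, 43, 0.104) [686.3 -68.2 104. ]
(243, 183, 0.104) [598.6 -72.7 104. ]
(65, 190, 0.104) [591.4  27.5 104. ]
(157, 372, 0.0345) [487.1 -29.6  34.5]
(135, 238, 0.0365) [572.9 -14.5  36.5]
(180, 238, 0.0365) [573.6 -41.1  36.5]
(137, 350, 0.0365) [500.7 -17.4  36.5]
(181, 350, 0.0365) [501.4 -43.3  36.5]
(155, 112, 0.108) [640.6 -21.9 108. ]
(97, 112, 0.146) [631.7  11.1 146. ]
(575, 417, 0.0905) [ 461.3 -263.2   90.5]
(657, 437, 0.0905) [ 450.4 -309.4   90.5]
(632, 515, 0.0905) [ 402.6 -295.1   90.5]
(557, 497, 0.0905) [ 412.4 -253.1   90.5]
(518, 510, 0.0205) [ 405.7 -244.9   20.5]
(605, 533, 0.0205) [ 392.4 -296.3   20.5]
(553, 408, 0.0205) [ 471.6 -265.5   20.5]
(622, 340, 0.029) [ 515.9 -304.6   29. ]
(405.0, 0, 0) [ 744.4 -178.1    0. ]
[ 578. -239.   90.]
[431. 248.  90.]
[580. 199.  90.]
```

Run:
```python
from h import *
d=load("top0"); im=d["pixels"]
print("row y=215 x305..355"); print(im[212,308:356].sum(1)//3)
print("row 165");print(im[165,308:356].sum(1)//3)
print("col x=320");print(im[140:232,320].sum(1)//3)
print("col x=331");print(im[180:232,331].sum(1)//3)
print(im[225:256,400:435].sum(2)//3)
```

```text
row y=215 x305..355
[ 43  44  43  42  45  92 153 181 182 179 179 179 192 216 222 220 221 220
 215 222 243 248 245 240 240 243 240 218 186 214 221 220 221 213 184 172
 173 174 176 171 134  68  38  41  43  43  44  44]
row 165
[ 43  42  42  66 116 166 197 196 154  75  27  21  22  39  63  69  67  65
  64  72  86 115 138 130  92  67 103 173 206 192 178 177 177 177 177 177
 178 179 181 172  98  28  39  44  44  43  44  44]
col x=320
[ 45  44  43  43  45  43  43  43  41  36 107 181 185 181 180 180 180 182
 181 181 177 144  96  62  37  22  42  87 132 176 182 181 181 182 182 183
 181 180 183 179 147 120 110 107 106 103 126 172 179 177 175 184 202 197
 189 189 188 188 189 192 200 199 198 198 198 198 197 194 192 192 193 193
 192 186 184 185 185 186 185 179 179 185 187 185 176 129  62  38  43  45
  44  45]
col x=331
[114  73 142 210 218 218 212 141  74  94 139 210 243 239 196 177 215 240
 243 243 243 243 243 243 243 243 244 245 237 190 164 209 240 246 245 245
 244 241 237 239 232 200 210 189 155  91  42  42  43  45  43  43]
[[44 44 40 ... 71 82 95]
 [44 44 41 ... 47 50 59]
 [43 44 41 ... 44 44 44]
 ...
 [45 43 44 ... 44 46 47]
 [43 43 42 ... 46 46 46]
 [43 46 41 ... 46 45 47]]
```

```bash
cat >> h.py <<'E'
def cross(a,thr,start,step):
    i=start
    while (a[i]-thr)*(a[start]-thr)>0: i+=step
    return i-step+step*(thr-a[i-step])/(a[i]-a[i-step])
def line(pts):
    vx,vy,x,y=cv2.fitLine(np.array(pts,np.float32),cv2.DIST_HUBER,0,.001,.001).ravel(); 
    if vx<0: vx,vy=-vx,-vy
    return np.array([vx,vy]),np.array([x,y])
E
cat > drv.py <<'E'
from h import *
d=load("top0"); g=d["pixels"].astype(float).mean(2)
def side(rows,c0,step,z,thr):
    return [plane(d,cross(g[r],thr,c0,step),r,z)[:2] for r in rows]
for nm,rows,z in (("base",range(194,221),.02),("dial",range(153,178),.104)):
    L=line(side(rows,300,1,z,110)); R=line(side(rows,356,-1,z,110))
    for n,(v,p) in (("L",L),("R",R)): print(nm,n,"yaw",np.degrees(np.arctan2(v[1],v[0])).round(2),"y at x=.55/.64:",[(p[1]+v[1]/v[0]*(x-p[0])).round(4) for x in(.5,.55,.64)])
F=line([ (lambda q:(q[1],q[0]))(plane(d,c,cross(g[:,c],110,235,-1),.02)) for c in range(317,347)])
B=line([ (lambda q:(q[1],q[0]))(plane(d,c,cross(g[:,c],110,145,1),.104)) for c in range(316,345)])
D=line([ (lambda q:(q[1],q[0]))(plane(d,c,cross(g[:,c],130,172,1),.104)) for c in range(335,345)])
for n,(v,p) in (("front",F),("back",B),("dialfront",D)): print(n,"yaw",-np.degrees(np.arctan2(v[1],v[0])).round(2),"x at y=-.03",(p[1]+v[1]/v[0]*(-.03-p[0])).round(4))
R=[]
for r in range(195,213):
    a=cross(g[r],231,331,-1);b=cross(g[r],231,331,1);R.append(plane(d,(a+b)/2,r,.0365)[:2])
v,p=line(R);print("rail",np.degrees(np.arctan2(v[1],v[0])),[(p[1]+v[1]/v[0]*(x-p[0])).round(4) for x in(.5,.55,.64)])
print(np.round(g[172:190,340]),np.round(g[216:232,320]))
E
python3 drv.py
```

```text
base L yaw 3.25 y at x=.55/.64: [np.float32(0.0223), np.float32(0.0252), np.float32(0.0303)]
base R yaw 4.01 y at x=.55/.64: [np.float32(-0.0819), np.float32(-0.0784), np.float32(-0.0721)]
dial L yaw 2.48 y at x=.55/.64: [np.float32(0.0245), np.float32(0.0267), np.float32(0.0306)]
dial R yaw 2.91 y at x=.55/.64: [np.float32(-0.0777), np.float32(-0.0751), np.float32(-0.0706)]
front yaw 3.71 x at y=-.03 0.4753
back yaw 3.87 x at y=-.03 0.6834
dialfront yaw -0.84 x at y=-.03 0.5965
rail 3.9918795 [np.float32(-0.0301), np.float32(-0.0266), np.float32(-0.0203)]
[179. 180. 179. 178. 178. 185. 193. 174. 132. 111. 108. 107. 105. 125.
 170. 175. 174. 174.] [185. 186. 185. 179. 179. 185. 187. 185. 176. 129.  63.  38.  43.  45.
  45.  45.]
```

Run:
```python
from h import *
d=load("top0"); im=d["pixels"]
g=im.astype(np.float32).mean(2)
c=g[205:262,395:445]; k=8
big=cv2.resize(c,None,fx=k,fy=k,interpolation=cv2.INTER_CUBIC)
def topx(pts): return np.array([plane(d,395+(u+.5)/k-.5,205+(v+.5)/k-.5,Z)[:2] for u,v in pts],np.float32)
for nm,thr,Z in (("head",212,.0905),("head",200,.0905),("head",190,.0905),("all",100,.0205)):
    m=(big>thr).astype(np.uint8)
    m[:,:int(10*k)]=0 if nm=="head" else m[:,:int(10*k)]
    cs,_=cv2.findContours(m,0,1); 
    cs=[x for x in cs if cv2.pointPolygonTest(cv2.convexHull(x),(25*k,31*k),False)>0]
    ct=max(cs,key=cv2.contourArea)[:,0]
    P=topx(ct)*1000; r=cv2.minAreaRect(P); print(nm,thr,np.round(r[0],1),np.round(r[1],1),round(r[2],2))
    print(np.round(cv2.boxPoints(r),1).tolist())
o=cv2.resize(im[205:262,395:445][:,:,::-1],None,fx=10,fy=10,interpolation=cv2.INTER_NEAREST);cv2.imwrite("pics/u2.png",o)
```

```text
head 212 [ 432.5 -280.1] [41.3 47.4] 73.1
[[403.79998779296875, -293.0], [449.20001220703125, -306.70001220703125], [461.20001220703125, -267.20001220703125], [415.79998779296875, -253.39999389648438]]
head 200 [ 432.5 -280. ] [42.4 48.6] 72.97
[[403.0, -293.20001220703125], [449.5, -307.3999938964844], [461.8999938964844, -266.8999938964844], [415.5, -252.60000610351562]]
head 190 [ 432.5 -280. ] [43.2 49.4] 72.93
[[402.6000061035156, -293.3999938964844], [449.79998779296875, -307.8999938964844], [462.5, -266.6000061035156], [415.29998779296875, -252.10000610351562]]
all 100 [ 456.5 -294.2] [ 66.6 127.3] 73.22
[[385.8999938964844, -307.70001220703125], [507.79998779296875, -344.5], [527.0999755859375, -280.70001220703125], [405.20001220703125, -243.89999389648438]]
```

View pics/u2.png

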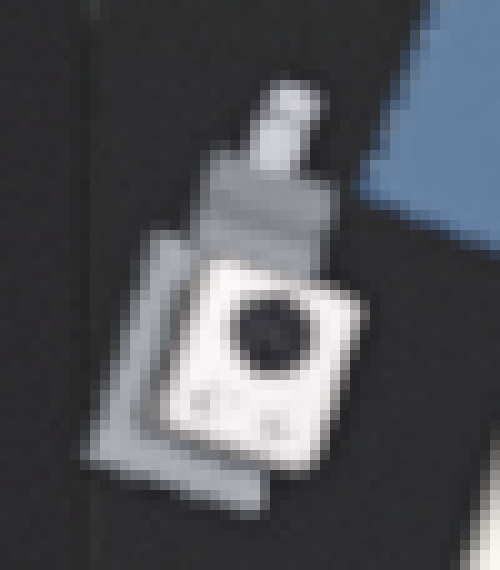

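```bash
cat > go.py <<'E'
import sys
from h import *
from scipy.spatial.transform import Rotation as R
from workcell import bot
def delta(x,y,z,yaw):
    s=bot.read_state(); T=s["tool_rot"]
    c,sn=np.cos(yaw),np.sin(yaw)
    G=np.array([[c,sn,0],[sn,-c,0],[0,0,-1]])
    w=R.from_matrix(T.T@G).as_rotvec(); p=np.array([x,y,z])-s["eef_pos"]
    print("t",round(s["clock"],2),"pos",np.round(s["eef_pos"]*1e3,1),"yaw",np.round(np.arctan2(T[1,0],T[0,0]),4),"F",np.round(s["ft_force"],1),"M",np.round(s["ft_torque"],2),"open",round(s["opening"]*1e3,1))
    print("turn",np.round(w,4),"shift now-axes",np.round(T.T@p*1e3,1),"goal-axes",np.round(G.T@p*1e3,1))
if __name__=="__main__": delta(*map(float,sys.argv[1:]))
E
python3 go.py .4325 -.2802 .16 -.297
```

```text
t 0.1 pos [ 196.  -486.8  230.6] yaw 0.3828 F [-0.   0.3  0.1] M [ 0.01 -0.05  0.02] open 85.4
turn [-1.300e-03  4.000e-04  6.798e-01] shift now-axes [ 296.5 -103.2   70.8] goal-axes [ 165.7 -266.7   70.6]
```

>>> {"fn": "send_rows", "kwargs": {"targets": [[[0,0,0.113],[0,0,0],1],[[0,0,0.113],[0,0,0],1],[[0,0,0.113],[0,0,0],1],[[0,0,0.113],[0,0,0],1],[[0,0,0.113],[0,0,0],1],[[0,0,0.113],[0,0,0],1]]}}

```text
clock: 0.6
eef_pos: [0.1957, -0.4856, 0.2273]
tool_rot: [[0.948, -0.317, -0.002], [-0.317, -0.948, 0.007], [-0.005, -0.006, -1.0]]
ft_force: [-0.1, -0.5, -0.7]
opening: 0.0854
```

```bash
python3 go.py .4325 -.2802 .16 -.297
```

```text
t 0.6 pos [ 195.7 -485.6  227.3] yaw -0.3228 F [-0.1 -0.5 -0.7] M [ 0.04 -0.03 -0.06] open 85.4
turn [-0.0062  0.0045 -0.0258] shift now-axes [ 159.8 -269.5   68.3] goal-axes [ 166.4 -265.7   67.3]
```

>>> {"fn": "send_rows", "kwargs": {"targets": [[[0,0,-0.02],[21,-33,0],1],[[0,0,0],[21,-33,5],1],[[0,0,0],[21,-33,8],1],[[0,0,0],[21,-33,8],1],[[0,0,0],[21,-33,8],1],[[0,0,0],[21,-33,8],1],[[0,0,0],[20,-33,8],1],[[0,0,0],[0,0,0],1]]}}

```text
clock: 1.27
eef_pos: [0.411, -0.3031, 0.1773]
tool_rot: [[0.95, -0.313, -0.006], [-0.313, -0.95, 0.011], [-0.009, -0.009, -1.0]]
ft_force: [-0.6, 0.6, 0.5]
opening: 0.0852
```

```bash
python3 go.py .4325 -.2802 .16 -.297
```

```text
t 1.27 pos [ 411.  -303.1  177.3] yaw -0.318 F [-0.6  0.6  0.5] M [-0.    0.06  0.07] open 85.2
turn [-0.0088  0.0091 -0.021 ] shift now-axes [ 13.4 -28.3  17.4] goal-axes [ 13.8 -28.2  17.3]
```

>>> {"fn": "send_rows", "kwargs": {"targets": [[[-0.009,0.009,-0.021],[13.5,-28,10],1],[[0,0,0],[0,0,0],1],[[0,0,0],[0,0,0],1]]}}

```text
clock: 1.52
eef_pos: [0.4343, -0.2773, 0.1652]
tool_rot: [[0.958, -0.287, -0.003], [-0.287, -0.958, 0.001], [-0.003, -0.0, -1.0]]
ft_force: [-0.5, -1.3, -0.4]
opening: 0.0853
```

```bash
python3 go.py .4325 -.2802 .053 -.297
python3 - <<'E'
from workcell import bot
import cv2,pickle
for n in ("scene","top"):
    d=bot.get_image(n);pickle.dump(d,open(n+"1.pkl","wb"));p=d["pixels"][:,:,::-1]
    c=p[190:270,360:480] if n=="top" else p[120:220,340:460]
    cv2.imwrite(f"pics/{n}1.png",cv2.resize(c,None,fx=5,fy=5,interpolation=cv2.INTER_CUBIC))
E
```

```text
t 1.52 pos [ 434.3 -277.3  165.2] yaw -0.2912 F [-0.5 -1.3 -0.4] M [-0.    0.01 -0.  ] open 85.3
turn [-0.0003  0.0029  0.0058] shift now-axes [ -0.6   3.3 112.2] goal-axes [ -0.9   3.3 112.2]
```

View pics/scene1.png

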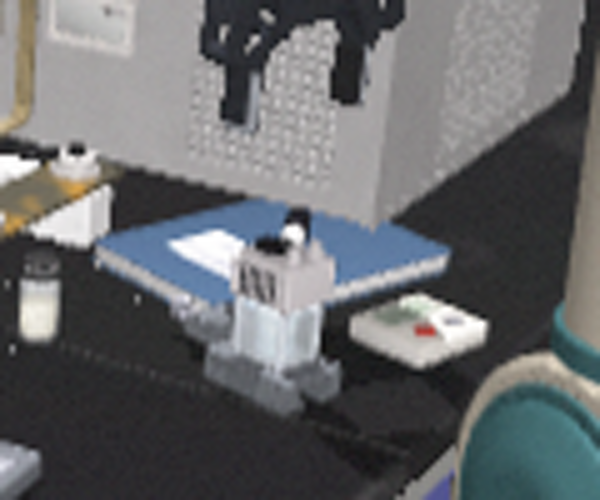

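The gripper (crop (300,80)) is open above the head (crop (285,275)), with the jaws lined up across it. I'll descend.

>>> {"fn": "send_rows", "kwargs": {"targets": [[[0,0.003,0.006],[-0.5,3.3,20],1],[[0,0,0],[0,0,28],1],[[0,0,0],[0,0,28],1],[[0,0,0],[0,0,25],1],[[0,0,0],[0,0,0],1],[[0,0,0],[0,0,0],1]]}}

```text
clock: 2.12
eef_pos: [0.4304, -0.2876, 0.065]
tool_rot: [[0.953, -0.304, 0.006], [-0.304, -0.953, -0.005], [0.007, 0.003, -1.0]]
ft_force: [-0.1, -0.8, 0.4]
opening: 0.0855
```

```bash
python3 go.py .4325 -.2802 .053 -.297
```

```text
t 2.12 pos [ 430.4 -287.6   65. ] yaw -0.3086 F [-0.1 -0.8  0.4] M [-0.03  0.02  0.  ] open 85.5
turn [ 0.0026 -0.007  -0.0116] shift now-axes [-0.3 -7.8 12. ] goal-axes [-0.1 -7.7 12. ]
```

>>> {"fn": "send_rows", "kwargs": {"targets": [[[0.0025,-0.007,-0.0115],[0,-7,5],1],[[0,0,0],[0,0,4],1],[[0,0,0],[0,0,0],1],[[0,0,0],[0,0,0],1]]}}

```text
clock: 2.45
eef_pos: [0.434, -0.283, 0.0605]
tool_rot: [[0.956, -0.294, 0.005], [-0.294, -0.956, -0.004], [0.006, 0.002, -1.0]]
ft_force: [-0.0, 0.1, -0.2]
opening: 0.0854
```

```bash
python3 go.py .4325 -.2802 .053 -.297
```

```text
t 2.45 pos [ 434.  -283.    60.5] yaw -0.2982 F [-0.   0.1 -0.2] M [-0.02 -0.01  0.04] open 85.4
turn [ 0.0022 -0.0056 -0.0012] shift now-axes [-2.3 -2.2  7.5] goal-axes [-2.2 -2.2  7.5]
```

>>> {"fn": "send_rows", "kwargs": {"targets": [[[0.003,-0.006,-0.001],[-3,-3,9],1],[[0,0,0],[0,0,0],1],[[0,0,0],[0,0,0],1]]}}

```text
clock: 2.7
eef_pos: [0.433, -0.2796, 0.0528]
tool_rot: [[0.956, -0.292, 0.003], [-0.292, -0.956, -0.001], [0.003, 0.0, -1.0]]
ft_force: [-0.5, 0.1, -0.2]
opening: 0.0852
```

```bash
python3 go.py .4325 -.2802 .053 -.297
```

```text
t 2.7 pos [ 433.  -279.6   52.8] yaw -0.2967 F [-0.5  0.1 -0.2] M [-0.    0.01 -0.04] open 85.2
turn [ 0.0003 -0.0029  0.0003] shift now-axes [-0.3  0.7 -0.2] goal-axes [-0.3  0.7 -0.2]
```

Position is good, so I'll close the jaws.

>>> {"fn": "send_rows", "kwargs": {"targets": [[[0,-0.003,0],[0,0.5,0],0.45],[[0,0,0],[0,0,0],0.3],[[0,0,0],[0,0,0],0.3],[[0,0,0],[0,0,0],0.3],[[0,0,0],[0,0,0],0.3],[[0,0,0],[0,0,0],0.3],[[0,0,0],[0,0,0],0.3],[[0,0,0],[0,0,0],0.3]], "force": 60}}

```text
clock: 3.37
eef_pos: [0.433, -0.2802, 0.0532]
tool_rot: [[0.956, -0.292, -0.0], [-0.292, -0.956, -0.0], [-0.0, 0.0, -1.0]]
ft_force: [0.7, -0.6, -0.1]
opening: 0.0432
```

```bash
python3 go.py .4325 -.2802 .053 -.297
```

```text
t 3.37 pos [ 433.  -280.2   53.2] yaw -0.2967 F [ 0.7 -0.6 -0.1] M [ 0.05 -0.04  0.04] open 43.2
turn [0.0004 0.     0.0003] shift now-axes [-0.5  0.2  0.2] goal-axes [-0.5  0.2  0.2]
```

>>> {"fn": "send_rows", "kwargs": {"targets": [[[0,0,0],[0,0,-10],0.3],[[0,0,0],[0,0,-20],0.3],[[0,0,0],[0,0,-25],0.3],[[0,0,0],[0,0,-25],0.3],[[0,0,0],[0,0,-10],0.3],[[0,0,0],[0,0,0],0.3]]}}

```text
clock: 3.87
eef_pos: [0.4306, -0.2784, 0.1451]
tool_rot: [[0.956, -0.292, -0.008], [-0.292, -0.956, 0.005], [-0.009, -0.003, -1.0]]
ft_force: [0.4, -0.8, -3.0]
opening: 0.0434
```

```bash
python3 go.py .433 -.0342 .13 .0654
```

```text
t 3.87 pos [ 430.6 -278.4  145.1] yaw -0.2967 F [ 0.4 -0.8 -3. ] M [-0.04 -0.01 -0.04] open 43.4
turn [-0.0043  0.0086 -0.3621] shift now-axes [ -69.  -234.2   16.3] goal-axes [  18.3 -243.6   15.1]
```

>>> {"fn": "send_rows", "kwargs": {"targets": [[[-0.002,0.004,-0.06],[0,-10,0],0.3],[[-0.002,0.004,-0.09],[0,-20,0],0.3],[[0,0,-0.09],[0,-25,0],0.3],[[0,0,-0.08],[0,-25,0],0.3],[[0,0,-0.02],[0,-25,0],0.3],[[0,0,0],[0,-25,0],0.3],[[0,0,0],[0,-20,0],0.3],[[0,0,0],[0,0,0],0.3]]}}

```text
clock: 4.53
eef_pos: [0.436, -0.1234, 0.1355]
tool_rot: [[0.998, 0.057, -0.012], [0.057, -0.998, 0.004], [-0.011, -0.005, -1.0]]
ft_force: [-0.8, -0.7, -2.5]
opening: 0.0435
```

```bash
python3 go.py .433 -.0342 .13 .0654
```

```text
t 4.53 pos [ 436.  -123.4  135.5] yaw 0.0567 F [-0.8 -0.7 -2.5] M [-0.01  0.06  0.02] open 43.5
turn [-0.0047  0.0115 -0.0087] shift now-axes [  2.1 -89.2   5.9] goal-axes [  2.8 -89.2   5.5]
```

>>> {"fn": "send_rows", "kwargs": {"targets": [[[-0.004,0.011,-0.008],[1,-25,0],0.3],[[0,0,0],[0,-30,2],0.3],[[0,0,0],[0,-25,2],0.3],[[0,0,0],[0,-8,0],0.3],[[0,0,0],[0,0,0],0.3],[[0,0,0],[0,0,0],0.3]]}}

```text
clock: 5.03
eef_pos: [0.4284, -0.0328, 0.1248]
tool_rot: [[0.998, 0.066, -0.009], [0.066, -0.998, 0.001], [-0.009, -0.001, -1.0]]
ft_force: [0.2, -0.2, -2.8]
opening: 0.043
```

```bash
python3 go.py .433 -.0342 .13 .0654;  python3 - <<'E'
from workcell import bot
import cv2,pickle
for n in ("scene","top"):
    d=bot.get_image(n);pickle.dump(d,open(n+"2.pkl","wb"));p=d["pixels"][:,:,::-1]
    c=p[140:270,280:400] if n=="top" else p[120:240,250:400]
    cv2.imwrite(f"pics/{n}2.png",cv2.resize(c,None,fx=4.6,fy=4.6,interpolation=cv2.INTER_CUBIC))
E
```

```text
t 5.03 pos [428.4 -32.8 124.8] yaw 0.0657 F [ 0.2 -0.2 -2.8] M [ 0.06 -0.05  0.03] open 43.0
turn [-0.0013  0.0091  0.0003] shift now-axes [ 4.5  1.7 -5.2] goal-axes [ 4.5  1.7 -5.2]
```

View pics/scene2.png

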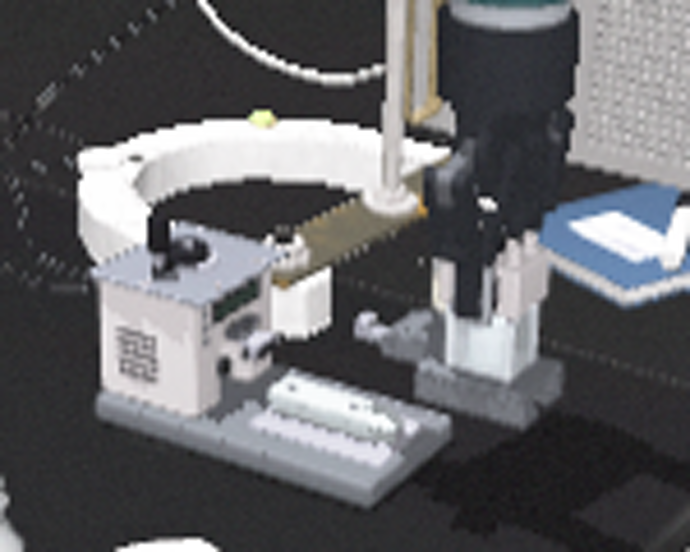

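View pics/top2.png

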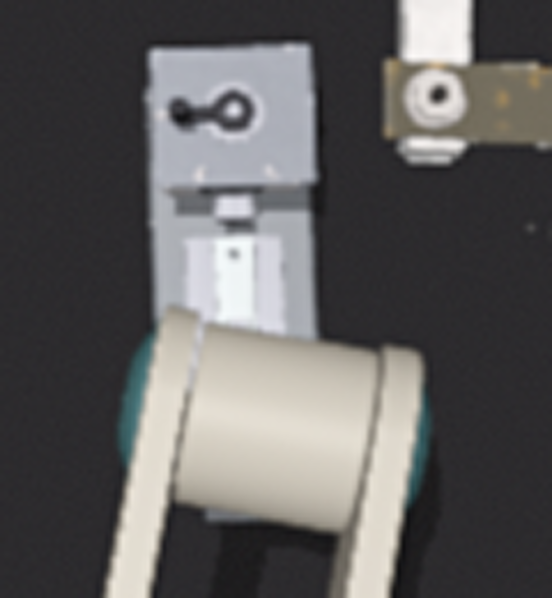

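The unit is held upright in front of the drive (scene crop (490,350), rail nose at (390,425)). The top view is blocked by the wrist. I'll lower it now.

>>> {"fn": "send_rows", "kwargs": {"targets": [[[-0.001,0.009,0],[5,2,8],0.3],[[0,0,0],[0,0,15],0.3],[[0,0,0],[0,0,10],0.3],[[0,0,0],[0,0,0],0.3],[[0,0,0],[0,0,0],0.3]]}}

```text
clock: 5.55
eef_pos: [0.4349, -0.0401, 0.0914]
tool_rot: [[0.998, 0.058, 0.002], [0.058, -0.998, -0.001], [0.002, 0.002, -1.0]]
ft_force: [0.6, 0.1, -2.4]
opening: 0.0434
```

```bash
python3 go.py .433 -.0342 .0762 .0654
```

```text
t 5.55 pos [434.9 -40.1  91.4] yaw 0.0577 F [ 0.6  0.1 -2.4] M [0.02 0.01 0.02] open 43.4
turn [ 0.0015 -0.002  -0.0077] shift now-axes [-1.6 -6.  15.1] goal-axes [-1.5 -6.  15.2]
```

>>> {"fn": "send_rows", "kwargs": {"targets": [[[0.0015,-0.002,-0.008],[-1.5,-6,8],0.3],[[0,0,0],[0,0,0],0.3],[[0,0,0],[0,0,0],0.3]]}}

```text
clock: 5.8
eef_pos: [0.4334, -0.0346, 0.0837]
tool_rot: [[0.998, 0.065, 0.001], [0.065, -0.998, -0.0], [0.001, 0.0, -1.0]]
ft_force: [1.3, 0.3, -2.9]
opening: 0.0432
```

```bash
python3 go.py .433 -.0342 .0762 .0654
```

```text
t 5.8 pos [433.4 -34.6  83.7] yaw 0.0651 F [ 1.3  0.3 -2.9] M [-0.   -0.02 -0.01] open 43.2
turn [ 0.0002 -0.001  -0.0003] shift now-axes [-0.4 -0.4  7.5] goal-axes [-0.4 -0.4  7.5]
```

>>> {"fn": "send_rows", "kwargs": {"targets": [[[0,-0.001,0],[-0.4,-0.4,7.5],0.3],[[0,0,0],[0,0,0],0.3],[[0,0,0],[0,0,0],0.3]]}}

```text
clock: 6.05
eef_pos: [0.4334, -0.034, 0.0762]
tool_rot: [[0.998, 0.066, 0.001], [0.066, -0.998, -0.001], [0.001, 0.001, -1.0]]
ft_force: [-0.2, -0.1, -1.8]
opening: 0.0431
```

```bash
python3 go.py .433 -.0342 .0762 .0654
python3 - <<'E'
from workcell import bot
import cv2,pickle
for n in ("scene","top"):
    d=bot.get_image(n);pickle.dump(d,open(n+"3.pkl","wb"));p=d["pixels"][:,:,::-1]
    c=p[150:270,270:390] if n=="top" else p[150:240,260:380]
    cv2.imwrite(f"pics/{n}3.png",cv2.resize(c,None,fx=5,fy=5,interpolation=cv2.INTER_CUBIC))
E
```

```text
t 6.05 pos [433.4 -34.   76.2] yaw 0.0659 F [-0.2 -0.1 -1.8] M [-0.01 -0.01 -0.  ] open 43.1
turn [ 0.0007 -0.0014  0.0005] shift now-axes [-0.4  0.2  0. ] goal-axes [-0.4  0.2  0. ]
```

View pics/scene3.png

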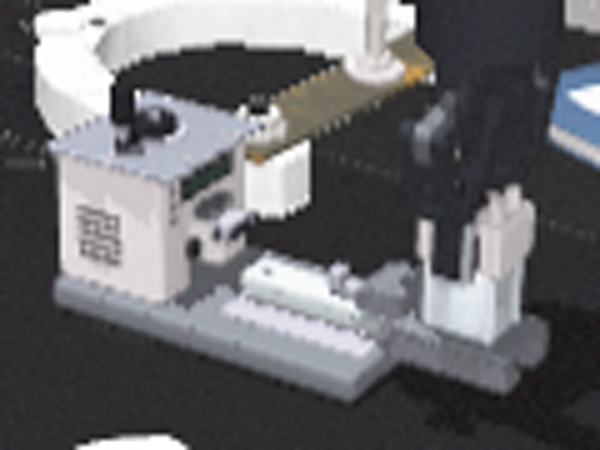

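View pics/top3.png

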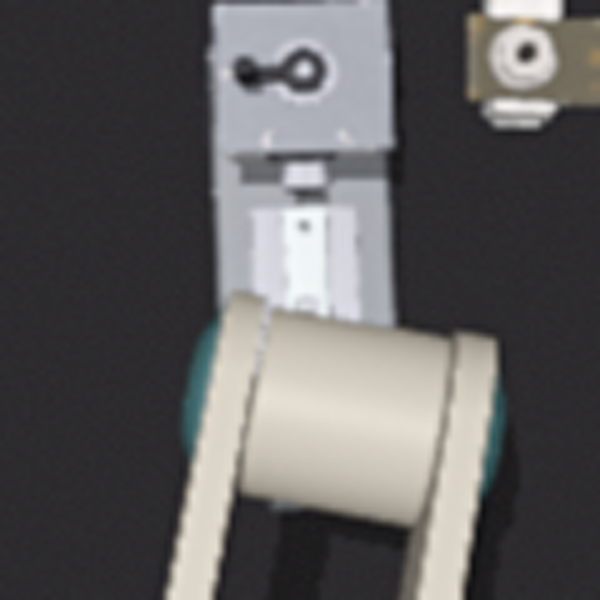

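The lug tip shows at top crop (308,305), centred over the rail (306,260). In the scene view the unit sits level just in front of the base. I'll slide in steps.

>>> {"fn": "send_rows", "kwargs": {"targets": [[[0,0,0],[6,0,0],0.3],[[0,0,0],[8,0,0],0.3],[[0,0,0],[8,0,0],0.3],[[0,0,0],[8,0,0],0.3],[[0,0,0],[4,0,0],0.3],[[0,0,0],[0,0,0],0.3]]}}

```text
clock: 6.65
eef_pos: [0.472, -0.0316, 0.077]
tool_rot: [[0.998, 0.066, 0.003], [0.066, -0.998, -0.001], [0.003, 0.001, -1.0]]
ft_force: [0.2, 0.0, -2.2]
opening: 0.043
```

```bash
python3 go.py .5378 -.0273 .0762 .0654
```

```text
t 6.65 pos [472.  -31.6  77. ] yaw 0.0657 F [ 0.2  0.  -2.2] M [-0.01 -0.    0.01] open 43.0
turn [ 0.0009 -0.0034  0.0003] shift now-axes [65.9  0.1  1. ] goal-axes [65.9  0.   0.8]
```

>>> {"fn": "send_rows", "kwargs": {"targets": [[[0,-0.003,0],[8,0,0.8],0.3],[[0,0,0],[8,0,0],0.3],[[0,0,0],[8,0,0],0.3],[[0,0,0],[8,0,0],0.3],[[0,0,0],[2,0,0],0.3],[[0,0,0],[0,0,0],0.3]]}}

```text
clock: 7.15
eef_pos: [0.5089, -0.029, 0.0755]
tool_rot: [[0.998, 0.066, -0.001], [0.066, -0.998, -0.001], [-0.001, 0.001, -1.0]]
ft_force: [-0.2, -0.6, -3.7]
opening: 0.0432
```

```bash
python3 go.py .5378 -.0273 .0762 .0654
```

```text
t 7.15 pos [508.9 -29.   75.5] yaw 0.0661 F [-0.2 -0.6 -3.7] M [-0.02  0.03 -0.01] open 43.2
turn [0.0007 0.0014 0.0007] shift now-axes [29.   0.2 -0.8] goal-axes [29.   0.2 -0.7]
```

>>> {"fn": "send_rows", "kwargs": {"targets": [[[0,0.001,0],[5,0,-0.5],0.3],[[0,0,0],[5,0,0],0.3],[[0,0,0],[5,0,0],0.3],[[0,0,0],[4,0,0],0.3],[[0,0,0],[0,0,0],0.3],[[0,0,0],[0,0,0],0.3]]}}

```text
clock: 7.65
eef_pos: [0.5282, -0.0277, 0.0753]
tool_rot: [[0.998, 0.066, -0.005], [0.066, -0.998, -0.001], [-0.005, 0.0, -1.0]]
ft_force: [-2.4, 0.3, -0.9]
opening: 0.0434
```

```bash
python3 go.py .5378 -.0273 .0752 .0654
```

```text
t 7.65 pos [528.2 -27.7  75.3] yaw 0.0659 F [-2.4  0.3 -0.9] M [-0.    0.51 -0.02] open 43.4
turn [0.0003 0.0048 0.0005] shift now-axes [9.6 0.2 0. ] goal-axes [9.6 0.2 0.1]
```

>>> {"fn": "send_rows", "kwargs": {"targets": [[[0,0.004,0],[4,0,0],0.3],[[0,0,0],[3,0,0],0.3],[[0,0,0],[0,0,0],0.3]]}}

```text
clock: 7.9
eef_pos: [0.5347, -0.0273, 0.0752]
tool_rot: [[0.998, 0.066, -0.003], [0.066, -0.998, -0.0], [-0.003, 0.0, -1.0]]
ft_force: [0.5, -0.2, -4.1]
opening: 0.0433
```

```bash
python3 go.py .5378 -.0273 .0752 .0654
```

```text
t 7.9 pos [534.7 -27.3  75.2] yaw 0.0657 F [ 0.5 -0.2 -4.1] M [ 0.01  0.04 -0.02] open 43.3
turn [0.0003 0.0026 0.0003] shift now-axes [3.  0.2 0. ] goal-axes [3.  0.2 0. ]
```

>>> {"fn": "send_rows", "kwargs": {"targets": [[[0,0.002,0],[2,0,0],0.3],[[0,0,0],[0,0,0],0.3],[[0,0,0],[0,0,0],0.3]]}}

```text
clock: 8.15
eef_pos: [0.5382, -0.0271, 0.0752]
tool_rot: [[0.998, 0.066, 0.003], [0.066, -0.998, -0.0], [0.003, 0.0, -1.0]]
ft_force: [2.1, -0.4, -4.2]
opening: 0.0429
```

```bash
python3 go.py .5378 -.0273 .0752 .0654
```

```text
t 8.15 pos [538.2 -27.1  75.2] yaw 0.0658 F [ 2.1 -0.4 -4.2] M [-0.03 -0.16 -0.01] open 42.9
turn [ 0.0003 -0.0032  0.0004] shift now-axes [-0.4  0.2 -0. ] goal-axes [-0.4  0.2 -0. ]
```

>>> {"fn": "send_rows", "kwargs": {"targets": [[[0,0,0],[2,0,0],0.3],[[0,0,0],[0,0,0],0.3],[[0,0,0],[0,0,0],0.3]]}}

```text
clock: 8.4
eef_pos: [0.5389, -0.027, 0.0752]
tool_rot: [[0.998, 0.066, -0.001], [0.066, -0.998, -0.0], [-0.001, 0.0, -1.0]]
ft_force: [-1.9, -0.1, -2.3]
opening: 0.0435
```

```bash
python3 go.py .5378 -.0273 .0752 .0654
```

```text
t 8.4 pos [538.9 -27.   75.2] yaw 0.0657 F [-1.9 -0.1 -2.3] M [-0.06  0.38 -0.02] open 43.5
turn [0.0002 0.0009 0.0003] shift now-axes [-1.1  0.2 -0. ] goal-axes [-1.1  0.2 -0. ]
```

>>> {"fn": "send_rows", "kwargs": {"targets": [[[0,0,0],[2,0,0],0.3],[[0,0,0],[0,0,0],0.3],[[0,0,0],[0,0,0],0.3]]}}

```text
clock: 8.65
eef_pos: [0.5393, -0.027, 0.0753]
tool_rot: [[0.998, 0.065, -0.006], [0.065, -0.998, -0.0], [-0.006, -0.0, -1.0]]
ft_force: [-2.0, -0.8, -1.8]
opening: 0.0428
```

```bash
python3 go.py .5378 -.0273 .0752 .0654
python3 - <<'E'
from workcell import bot
import cv2,pickle
for n in ("scene",):
    d=bot.get_image(n);pickle.dump(d,open(n+"4.pkl","wb"));p=d["pixels"][:,:,::-1]
    c=p[150:240,260:380]
    cv2.imwrite(f"pics/{n}4.png",cv2.resize(c,None,fx=6,fy=6,interpolation=cv2.INTER_CUBIC))
E
```

```text
t 8.65 pos [539.3 -27.   75.3] yaw 0.0655 F [-2.  -0.8 -1.8] M [-0.03  0.4  -0.03] open 42.8
turn [-0.      0.0056  0.0001] shift now-axes [-1.5  0.2  0.1] goal-axes [-1.5  0.2  0.1]
```

View pics/scene4.png

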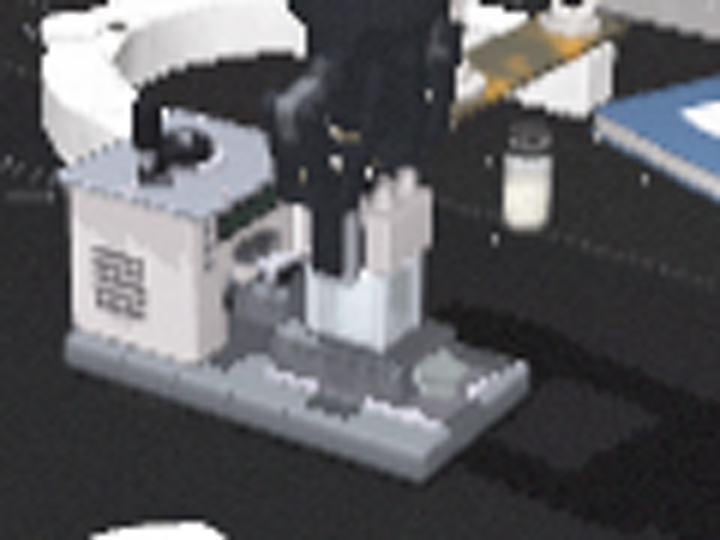

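The unit stands on the rail in front of the tower, with its shelf under the catch (crop (285,270)). Two 2 mm pushes gained only 1.1 mm, so the buffers are touched. I'll back off about 1 mm and release.

>>> {"fn": "send_rows", "kwargs": {"targets": [[[0,0.005,0],[-1,0,0],0.3],[[0,0,0],[0,0,0],0.3],[[0,0,0],[0,0,0],0.3]]}}

```text
clock: 8.95
eef_pos: [0.5385, -0.027, 0.0752]
tool_rot: [[0.998, 0.066, 0.001], [0.066, -0.998, -0.0], [0.001, 0.0, -1.0]]
ft_force: [-1.9, -0.4, -2.3]
opening: 0.0433
```

```bash
python3 go.py .5382 -.0272 .0752 .0654
```

```text
t 8.95 pos [538.5 -27.   75.2] yaw 0.0656 F [-1.9 -0.4 -2.3] M [-0.05  0.4  -0.01] open 43.3
turn [ 0.0001 -0.0007  0.0002] shift now-axes [-0.3  0.2 -0. ] goal-axes [-0.3  0.2 -0. ]
```

>>> {"fn": "send_rows", "kwargs": {"targets": [[[0,0,0],[0,0,0],0.55],[[0,0,0],[0,0,0],0.7],[[0,0,0],[0,0,0],0.8],[[0,0,0],[0,0,0],0.8],[[0,0,0],[0,0,0],0.8]]}}

```text
clock: 9.37
eef_pos: [0.5414, -0.0272, 0.0781]
tool_rot: [[0.998, 0.066, 0.009], [0.066, -0.998, -0.001], [0.009, 0.001, -1.0]]
ft_force: [-0.2, 0.4, 0.3]
opening: 0.0682
```

>>> {"fn": "send_rows", "kwargs": {"targets": [[[0,0,0],[0,0,-10],0.8],[[0,0,0],[0,0,-25],0.8],[[0,0,0],[0,0,-30],0.8],[[0,0,0],[0,0,-30],0.8],[[0,0,0],[0,0,-25],0.8],[[0,0,0],[0,0,0],0.8]]}}

```text
clock: 9.87
eef_pos: [0.5394, -0.0269, 0.2058]
tool_rot: [[0.998, 0.066, 0.008], [0.066, -0.998, -0.0], [0.008, 0.001, -1.0]]
ft_force: [0.2, -0.3, 0.7]
opening: 0.0683
```

```bash
python3 go.py .5378 -.0273 .2 .0654
python3 - <<'E'
from workcell import bot
import cv2,pickle
for n in ("scene",):
    d=bot.get_image(n);pickle.dump(d,open(n+"5.pkl","wb"));p=d["pixels"][:,:,::-1]
    c=p[150:240,260:380]
    cv2.imwrite(f"pics/{n}5.png",cv2.resize(c,None,fx=6,fy=6,interpolation=cv2.INTER_CUBIC))
E
```

```text
t 9.87 pos [539.4 -26.9 205.8] yaw 0.0658 F [ 0.2 -0.3  0.7] M [0.02 0.02 0.03] open 68.3
turn [ 0.0009 -0.0082  0.0004] shift now-axes [-1.6  0.3  5.8] goal-axes [-1.6  0.3  5.8]
```

View pics/scene5.png

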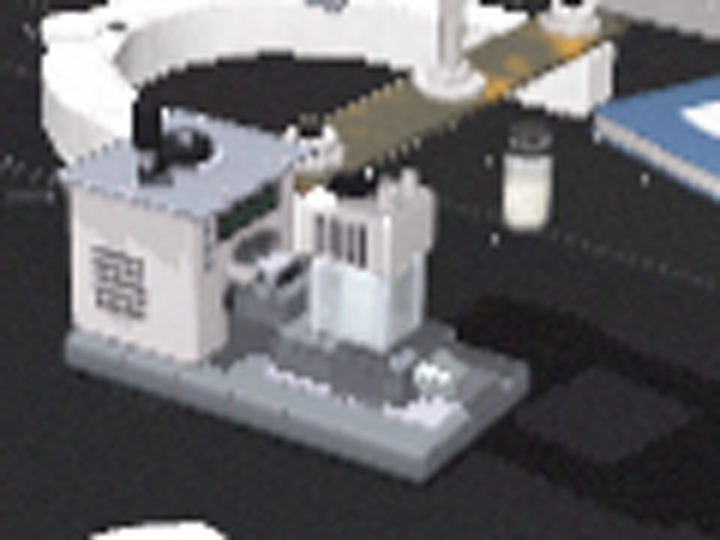

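The unit looks upright and fully home, with the roller on its shelf (crop (290,268)). Next I'll measure the lever knob.

Run:
```python
from h import *
for n,(x0,x1,y0,y1) in (("top0",(312,345,148,182)),("scene5",(276,300,160,186))):
    d=load(n); im=d["pixels"][y0:y1,x0:x1,::-1]
    cv2.imwrite(f"pics/k_{n}.png",cv2.resize(im,None,fx=18,fy=18,interpolation=cv2.INTER_NEAREST))
    print(n); print(im.mean(2).astype(int))
O=np.array([.5622,-.0257]);c,s=np.cos(.0654),np.sin(.0654)
W=lambda x,y,z:[*(O+np.array([c*x-s*y,s*x+c*y])),z]
for n in("top0","scene5"):
    d=load(n)
    for nm,p in (("knob top",(78,34,.146)),("knob low",(78,34,.121)),("hub",(78,0,.114)),("pivot",(78,0,.104)),("tip",(78,40,.11)),("m1",(78,44,.104)),("m2",(78-38.1,22,.104)),("m3",(78-38.1,-22,.104)),("unit head c",(-25,0,.1125))): print(n,nm,np.round(proj(d,W(*p)),1))
```

```text
top0
[[ 43  42  41 ...  39  39  37]
 [ 40  39  39 ... 117 117 107]
 [ 66 105 117 ... 189 190 178]
 ...
 [103 159 179 ... 166 170 173]
 [ 99 155 172 ... 129 131 131]
 [ 97 155 173 ... 110 109 107]]
scene5
[[251 247 211 153 159 170 184 194 199 196 203 208 204 203 208 139 139 134
  127 127  46  47  46  44]
 [249 251 244 209 156 172 191 196 197 197 203 212 127 127 129  47  46  46
   42  47  50  47  47  46]
 [252 252 249 231 182 176 193 197 196 201 126 135  45  48  46  45  45  47
   46  48  44  47  45  49]
 [253 252 252 245 234 195 194 195 125 126  49  47  45  48  43  45  44  46
   46  48  46  45  49  46]
 [251 253 253 249 242 235 125 125  47  47  42  46  46  46  47  44  49  49
   49  45  44  47  43  48]
 [250 253 253 253 251 252 239  52  46  43  45  50  49  48  47  45  43  47
   46  47  45  48  46  45]
 [251 253 253 254 253 253 189  47  49  44  45  48  46  46  46  45  46  48
   47  45  46  45  45  49]
 [250 253 253 253 253 253  43  49  49  43  39  46  47  46  48  45  46  45
   47  46  44  46  46  43]
 [251 249 247 245 246 250  37  42  46  39  42 236 101 159 130  87  75  47
   48  46  45 
[... 1556 characters left out ...]
1 186 162 179 164 166 202 189 186 187 187 189
  190 188 182 159 111  45]
 [198 201 199 201 200 199 200 198 191 191 185 188 186 158 158 162 189 190
  179 144 111  93  69  51]]
top0 knob top [-1264.  -3058.6]
top0 knob low [-1260.3 -3050.9]
top0 hub [  197.4 -2945. ]
top0 pivot [  197.5 -2942.2]
top0 tip [-1530.9 -3067. ]
top0 m1 [-1713.9 -3078.2]
top0 m2 [-1460.4 -2735.6]
top0 m3 [ 1709.9 -2543.4]
top0 unit head c [   79.8 -5696.3]
scene5 knob top [-2587.4   -45.8]
scene5 knob low [-2584.7   -44.8]
scene5 hub [-402.4  -16.3]
scene5 pivot [-402.3  -16.2]
scene5 tip [-4551.7   -69.7]
scene5 m1 [-8150.6  -115.4]
scene5 m2 [-5593.4   -49.2]
scene5 m3 [69.2 -7.2]
scene5 unit head c [-504.1  -44.1]
```

View pics/k_top0.png

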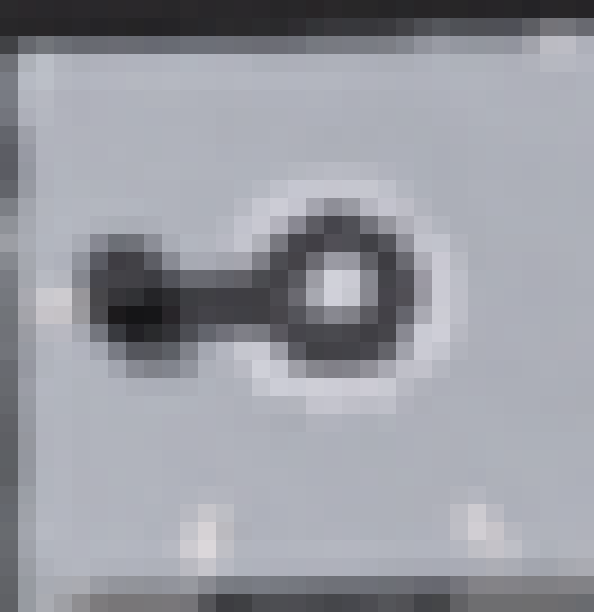

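View pics/k_scene5.png

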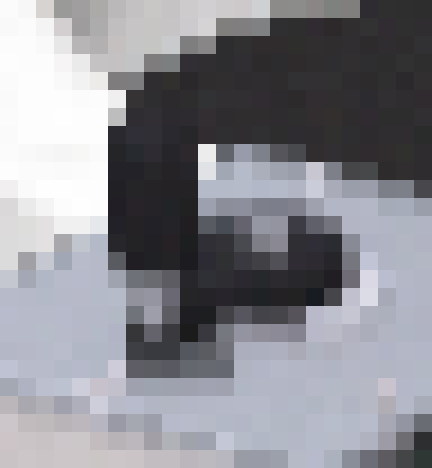

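Run:
```python
from h import *
d=load("top0")
O=np.array([.5622,-.0257]);c,s=np.cos(.0654),np.sin(.0654)
W=lambda x,y,z:[*(O+np.array([c*x-s*y,s*x+c*y])/1000),z]
for n in("top0","scene5"):
    d=load(n)
    for nm,p in (("knob top",(78,34,.146)),("knob low",(78,34,.121)),("hub",(78,0,.114)),("pivot",(78,0,.104)),("tip",(78,40,.11)),("m1",(78,44,.104)),("m2",(78-38.1,22,.104)),("m3",(78-38.1,-22,.104)),("unit head c",(-25,0,.1125))): print(n,nm,np.round(proj(d,W(*p)),1))
d=load("top0")
for u,v in ((314.5,164.5),(322.9,176.9),(338.4,176.7)): print(np.round(plane(d,u,v,.104)*1000,1))
print([np.round(W(*p),4) for p in ((78,44,.104),(39.9,22,.104),(39.9,-22,.104))])
```

```text
top0 knob top [318.3 161.7]
top0 knob low [318.1 163.6]
top0 hub [330.2 163.7]
top0 pivot [330.1 164.4]
top0 tip [316.  164.5]
top0 m1 [314.5 165. ]
top0 m2 [322.8 178. ]
top0 m3 [338.4 177.4]
top0 unit head c [331.7 200.1]
scene5 knob top [282.8 166.4]
scene5 knob low [283.  174.7]
scene5 hub [290.2 173. ]
scene5 pivot [290.2 176.2]
scene5 tip [281.8 179. ]
scene5 m1 [281.  181.5]
scene5 m2 [296.8 182. ]
scene5 m3 [305.5 176.7]
scene5 unit head c [320.8 181.9]
[638.5  23.4 104. ]
[603.6  -1.2 104. ]
[605.5 -44.9 104. ]
[array([0.6372, 0.0233, 0.104 ]), array([ 0.6006, -0.0011,  0.104 ]), array([ 0.6035, -0.045 ,  0.104 ])]
```

```bash
python3 - <<'E'
from h import *
d=load("top0");e=load("scene5")
for (u,v),(a,b) in (((318.6,163.9),(284.4,170.5)),((318.6,164.3),(284.0,171.5))):
    o1,r1=ray(d,u,v);o2,r2=ray(e,a,b)
    A=np.stack([r1,-r2],1);t,*_=np.linalg.lstsq(A,o2-o1,rcond=None)
    p,q=o1+t[0]*r1,o2+t[1]*r2;print(np.round((p+q)/2*1000,1),np.round((p-q)*1000,1))
    print(np.round(plane(d,u,v,.1335)*1000,1),np.round(plane(e,a,b,.1335)*1000,1))
E
python3 go.py .6355 .0129 .19 -.929
```

```text
[634.   12.  134.2] [0.4 0.3 0.1]
[634.4  12.1 133.5] [634.8  10.6 133.5]
[634.2  12.4 131.1] [-0.8 -0.6 -0.2]
[633.3  12.1 133.5] [631.1  16.8 133.5]
t 9.92 pos [538.9 -26.9 203.6] yaw 0.0658 F [-0.5  0.1 -0.2] M [ 0.04 -0.03  0.04] open 68.3
turn [-0.0026 -0.0058  0.9948] shift now-axes [ 98.9 -33.3  14.2] goal-axes [  26.  -101.2   13.6]
```

>>> {"fn": "send_rows", "kwargs": {"targets": [[[0,-0.008,0.06],[0,0,0],0.45],[[0,0,0.12],[0,0,0],0.45],[[0,0,0.12],[0,0,0],0.45],[[0,0,0.12],[0,0,0],0.45],[[0,0,0.12],[0,0,0],0.45],[[0,0,0.12],[0,0,0],0.45],[[0,0,0.12],[0,0,0],0.45],[[0,0,0.12],[0,0,0],0.45]]}}

```text
clock: 10.58
eef_pos: [0.5365, -0.0265, 0.199]
tool_rot: [[0.647, -0.763, -0.01], [-0.763, -0.647, 0.001], [-0.007, 0.007, -1.0]]
ft_force: [-0.6, -0.2, 0.5]
opening: 0.0383
```

```bash
python3 go.py .6355 .0129 .19 -.929
```

```text
t 10.58 pos [536.5 -26.5 199. ] yaw -0.8676 F [-0.6 -0.2  0.5] M [ 0.02 -0.    0.02] open 38.3
turn [0.0073 0.0065 0.0614] shift now-axes [  34. -101.    8.] goal-axes [  27.7 -102.9    9. ]
```

>>> {"fn": "send_rows", "kwargs": {"targets": [[[0.007,0.006,0.06],[7,-20,0],0.45],[[0,0,0],[7,-25,3],0.45],[[0,0,0],[7,-25,3],0.45],[[0,0,0],[6,-25,3],0.45],[[0,0,0],[0,-5,0],0.45],[[0,0,0],[0,0,0],0.45],[[0,0,0],[0,0,0],0.45]]}}

```text
clock: 11.17
eef_pos: [0.633, 0.0136, 0.1818]
tool_rot: [[0.59, -0.807, -0.012], [-0.807, -0.59, 0.0], [-0.007, 0.009, -1.0]]
ft_force: [-0.6, 0.0, 0.5]
opening: 0.0385
```

```bash
python3 go.py .6342 .0123 .16 -.929
```

```text
t 11.17 pos [633.   13.6 181.8] yaw -0.9399 F [-0.6  0.   0.5] M [ 0.08 -0.    0.02] open 38.5
turn [ 0.0093  0.0075 -0.0108] shift now-axes [ 1.9 -0.4 21.8] goal-axes [ 1.8 -0.2 21.8]
```

>>> {"fn": "send_rows", "kwargs": {"targets": [[[0.009,0.0075,-0.011],[2,0,19],0.45],[[0,0,0],[0,0,0],0.45],[[0,0,0],[0,0,0],0.45]]}}

```text
clock: 11.42
eef_pos: [0.6321, 0.0109, 0.1633]
tool_rot: [[0.598, -0.801, -0.0], [-0.801, -0.598, -0.001], [0.0, 0.001, -1.0]]
ft_force: [1.0, -0.9, 0.6]
opening: 0.0384
```

```bash
python3 go.py .6342 .0123 .120 -.929
python3 - <<'E'
from workcell import bot
import cv2,pickle
for n in ("scene","top"):
    d=bot.get_image(n);pickle.dump(d,open(n+"6.pkl","wb"));p=d["pixels"][:,:,::-1]
    c=p[140:230,240:360]
    cv2.imwrite(f"pics/{n}6.png",cv2.resize(c,None,fx=6,fy=6,interpolation=cv2.INTER_CUBIC))
E
```

```text
t 11.42 pos [632.1  10.9 163.3] yaw -0.9294 F [ 1.  -0.9  0.6] M [0.   0.06 0.01] open 38.4
turn [ 0.0006 -0.0003 -0.0004] shift now-axes [ 0.1 -2.6 43.3] goal-axes [ 0.2 -2.5 43.3]
```

View pics/scene6.png

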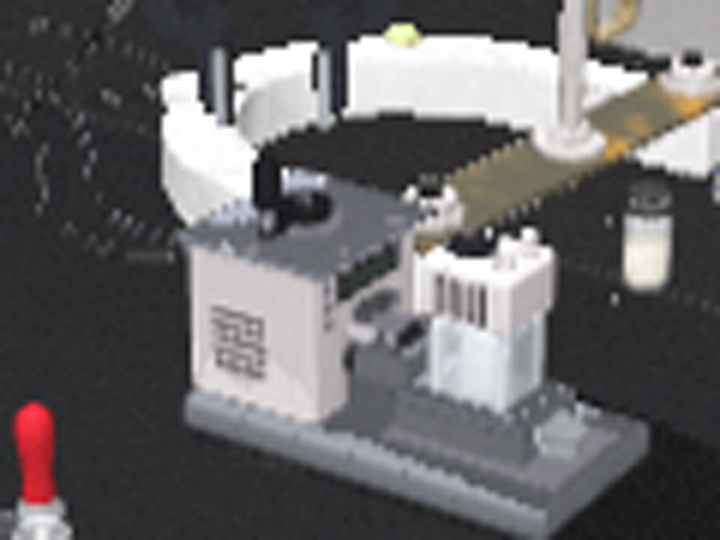

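View pics/top6.png

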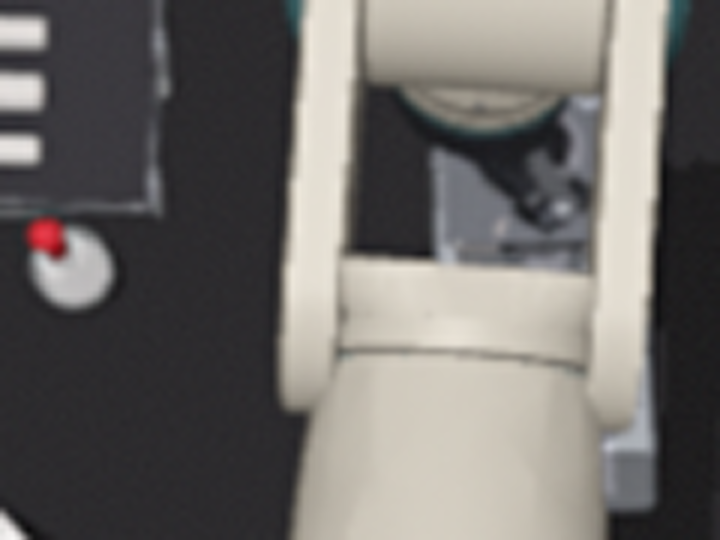

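The open fingers straddle the knob: in the scene crop they are at (222,85) and (325,85), with the knob at (265,185) below. The unit has stayed home. I'll descend onto the knob.

>>> {"fn": "send_rows", "kwargs": {"targets": [[[0,0,0],[0,-2.5,12],0.45],[[0,0,0],[0,0,15],0.45],[[0,0,0],[0,0,8],0.45],[[0,0,0],[0,0,0],0.45],[[0,0,0],[0,0,0],0.45]]}}

```text
clock: 11.93
eef_pos: [0.6351, 0.0123, 0.1292]
tool_rot: [[0.597, -0.802, 0.004], [-0.802, -0.597, -0.001], [0.003, -0.003, -1.0]]
ft_force: [0.4, 0.4, 0.6]
opening: 0.0385
```

```bash
python3 go.py .6342 .0123 .120 -.929
```

```text
t 11.93 pos [635.1  12.3 129.2] yaw -0.9307 F [0.4 0.4 0.6] M [0. 0. 0.] open 38.5
turn [-0.003  -0.0031 -0.0017] shift now-axes [-0.6  0.7  9.2] goal-axes [-0.5  0.7  9.2]
```

>>> {"fn": "send_rows", "kwargs": {"targets": [[[-0.003,-0.003,-0.002],[-0.5,0.5,8],0.45],[[0,0,0],[0,0,0],0.4],[[0,0,0],[0,0,0],0.3],[[0,0,0],[0,0,0],0.2],[[0,0,0],[0,0,0],0.1],[[0,0,0],[0,0,0],0.1],[[0,0,0],[0,0,0],0.1],[[0,0,0],[0,0,0],0.1]], "force": 25}}

```text
clock: 12.6
eef_pos: [0.635, 0.0127, 0.122]
tool_rot: [[0.599, -0.8, 0.002], [-0.8, -0.599, 0.0], [0.001, -0.002, -1.0]]
ft_force: [1.1, 0.7, -0.7]
opening: 0.0125
```

```bash
python3 go.py .6342 .0123 .121 -.929
```

```text
t 12.6 pos [635.   12.7 122. ] yaw -0.9281 F [ 1.1  0.7 -0.7] M [ 0.09 -0.06  0.04] open 12.5
turn [-0.0015 -0.0009  0.0009] shift now-axes [-0.2  0.9  1. ] goal-axes [-0.2  0.9  1. ]
```

>>> {"fn": "send_rows", "kwargs": {"targets": [[[0,0,0],[-2,4.9,0],0.1],[[0,0,0],[-1.2,5.1,0],0.1],[[0,0,0],[-0.4,5.3,0],0.1],[[0,0,0],[0,0,0],0.1]]}}

```text
clock: 12.93
eef_pos: [0.6224, 0.0105, 0.122]
tool_rot: [[0.603, -0.798, 0.009], [-0.798, -0.603, 0.007], [-0.0, -0.012, -1.0]]
ft_force: [2.3, -2.4, -3.4]
opening: 0.0129
```

```bash
cat > lev.py <<'E'
from h import *
from workcell import bot
p=bot.read_state()["eef_pos"][:2]-np.array([.6408,-.0206])
a=np.degrees(np.arctan2(p[1],p[0]))-93.75
print("lever deg",round(a,1),"r mm",round(np.hypot(*p)*1e3,1))
E
python3 lev.py; python3 go.py .6103 -.0056 .122 -.929
```

```text
lever deg 26.9 r mm 36.1
t 12.93 pos [622.4  10.5 122. ] yaw -0.9237 F [ 2.3 -2.4 -3.4] M [-0.43 -0.3   0.06] open 12.9
turn [-0.012   0.0002  0.0053] shift now-axes [ 5.5 19.3 -0.3] goal-axes [ 5.6 19.3 -0. ]
```

>>> {"fn": "send_rows", "kwargs": {"targets": [[[-0.006,0,0],[1,5,0],0.1],[[0,0,0],[1.4,5,0],0.1],[[0,0,0],[1.6,4,0],0.1],[[0,0,0],[0,0,0],0.1]]}}

```text
clock: 13.27
eef_pos: [0.6144, 0.0031, 0.1221]
tool_rot: [[0.607, -0.795, 0.009], [-0.795, -0.607, 0.011], [-0.003, -0.014, -1.0]]
ft_force: [1.6, -0.8, -3.3]
opening: 0.0131
```

```bash
python3 lev.py; python3 go.py .6103 -.0056 .122 -.929
```

```text
lever deg 44.3 r mm 35.5
t 13.27 pos [614.4   3.1 122.1] yaw -0.9189 F [ 1.6 -0.8 -3.3] M [-0.09 -0.37  0.06] open 13.1
turn [-0.0136  0.0035  0.0101] shift now-axes [ 4.4  8.6 -0. ] goal-axes [4.5 8.5 0.1]
```

>>> {"fn": "send_rows", "kwargs": {"targets": [[[-0.006,0,0],[2,4,0],0.1],[[0,0,0],[2,4,0],0.1],[[0,0,0],[0,0,0],0.1]]}}

```text
clock: 13.52
eef_pos: [0.6111, -0.0029, 0.1222]
tool_rot: [[0.609, -0.793, 0.006], [-0.793, -0.609, 0.011], [-0.005, -0.011, -1.0]]
ft_force: [2.2, 0.0, -2.3]
opening: 0.0129
```

```bash
python3 lev.py; python3 go.py .6103 -.0056 .122 -.929
```

```text
lever deg 55.4 r mm 34.6
t 13.52 pos [611.1  -2.9 122.2] yaw -0.9164 F [ 2.2  0.  -2.3] M [-0.05 -0.36  0.08] open 12.9
turn [-0.011   0.0051  0.0126] shift now-axes [1.7 2.3 0.2] goal-axes [1.7 2.3 0.2]
```

>>> {"fn": "send_rows", "kwargs": {"targets": [[[-0.006,0.003,0],[1.7,2.5,0],0.1],[[0,0,0],[0,0,0],0.1],[[0,0,0],[0,0,0],0.1]]}}

```text
clock: 13.77
eef_pos: [0.6103, -0.005, 0.1222]
tool_rot: [[0.609, -0.793, 0.003], [-0.793, -0.609, 0.005], [-0.003, -0.006, -1.0]]
ft_force: [1.8, 2.9, -3.4]
opening: 0.0128
```

```bash
python3 lev.py; python3 go.py .6103 -.0056 .122 -.929
```

```text
lever deg 59.1 r mm 34.3
t 13.77 pos [610.3  -5.  122.2] yaw -0.9158 F [ 1.8  2.9 -3.4] M [ 0.32 -0.28  0.11] open 12.8
turn [-0.0055  0.0027  0.0132] shift now-axes [0.5 0.4 0.2] goal-axes [0.5 0.4 0.2]
```

>>> {"fn": "send_rows", "kwargs": {"targets": [[[0,0,0],[0.3,0.4,0],0.1],[[0,0,0],[0,0,0],0.2],[[0,0,0],[0,0,0],0.3],[[0,0,0],[0,0,0],0.35],[[0,0,0],[0,0,0],0.35]]}}

```text
clock: 14.18
eef_pos: [0.61, -0.0069, 0.123]
tool_rot: [[0.608, -0.794, 0.002], [-0.794, -0.608, 0.003], [-0.001, -0.003, -1.0]]
ft_force: [-0.0, -0.5, -0.9]
opening: 0.0302
```

>>> {"fn": "send_rows", "kwargs": {"targets": [[[0,0,0],[0,0,-8],0.35],[[0,0,0],[0,0,-20],0.35],[[0,0,0],[0,0,-25],0.35],[[0,0,0],[0,0,-20],0.35],[[0,0,0],[0,0,0],0.35]]}}

```text
clock: 14.6
eef_pos: [0.6087, -0.0082, 0.1999]
tool_rot: [[0.607, -0.795, -0.002], [-0.795, -0.607, 0.001], [-0.002, 0.0, -1.0]]
ft_force: [-0.2, -0.2, 1.5]
opening: 0.0297
```

```bash
python3 go.py .35 -.25 .2 -.929
```

```text
t 14.6 pos [608.7  -8.2 199.9] yaw -0.919 F [-0.2 -0.2  1.5] M [ 0.03  0.03 -0.04] open 29.7
turn [0.0004 0.0021 0.01  ] shift now-axes [ 3.530e+01  3.523e+02 -1.000e-01] goal-axes [ 3.880e+01  3.519e+02 -1.000e-01]
```

>>> {"fn": "send_rows", "kwargs": {"targets": [[[0,0,0],[4,25,0],0.35],[[0,0,0],[4,40,0],0.35],[[0,0,0],[4,40,0],0.35],[[0,0,0],[4,40,0],0.35],[[0,0,0],[4,40,0],0.35],[[0,0,0],[4,40,0],0.35],[[0,0,0],[4,40,0],0.35],[[0,0,0],[0,0,0],0.35]]}}

```text
clock: 15.27
eef_pos: [0.4075, -0.1965, 0.198]
tool_rot: [[0.61, -0.792, 0.0], [-0.792, -0.61, -0.001], [0.001, 0.0, -1.0]]
ft_force: [-0.2, 0.5, 0.6]
opening: 0.0298
```

>>> {"fn": "send_rows", "kwargs": {"targets": [[[0,0,0],[5,30,0],0.35],[[0,0,0],[5,30,0],0.35],[[0,0,0],[0,0,0],0.35],[[0,0,0],[0,0,0],0.35]]}}

```text
clock: 15.6
eef_pos: [0.3622, -0.2438, 0.1974]
tool_rot: [[0.606, -0.795, 0.001], [-0.795, -0.606, -0.001], [0.001, 0.0, -1.0]]
ft_force: [-0.5, 0.5, 1.0]
opening: 0.0301
```

```bash
python3 go.py .35 -.25 .2 -.929
python3 - <<'E'
from workcell import bot
import cv2,pickle
for n,(a,b,c,e) in (("scene",(140,230,240,360)),("top",(140,230,280,400))):
    d=bot.get_image(n);pickle.dump(d,open(n+"7.pkl","wb"));p=d["pixels"][:,:,::-1]
    cv2.imwrite(f"pics/{n}7.png",cv2.resize(p[a:b,c:e],None,fx=6.5,fy=6.5,interpolation=cv2.INTER_CUBIC))
    cv2.imwrite(f"pics/{n}7full.png",p)
E
```

```text
t 15.6 pos [ 362.2 -243.8  197.4] yaw -0.9194 F [-0.5  0.5  1. ] M [-0.    0.03  0.02] open 30.1
turn [ 0.0005 -0.0015  0.0096] shift now-axes [-2.4 13.4 -2.6] goal-axes [-2.3 13.5 -2.6]
```

View pics/scene7.png

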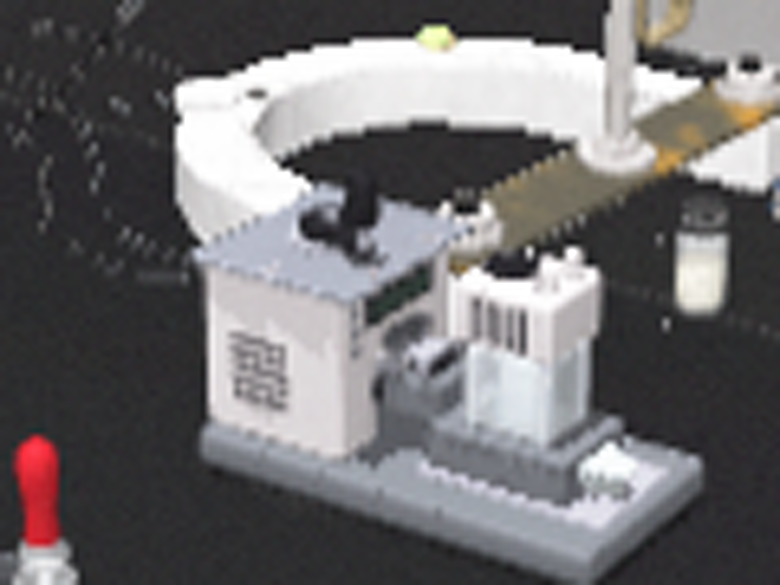

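View pics/top7.png

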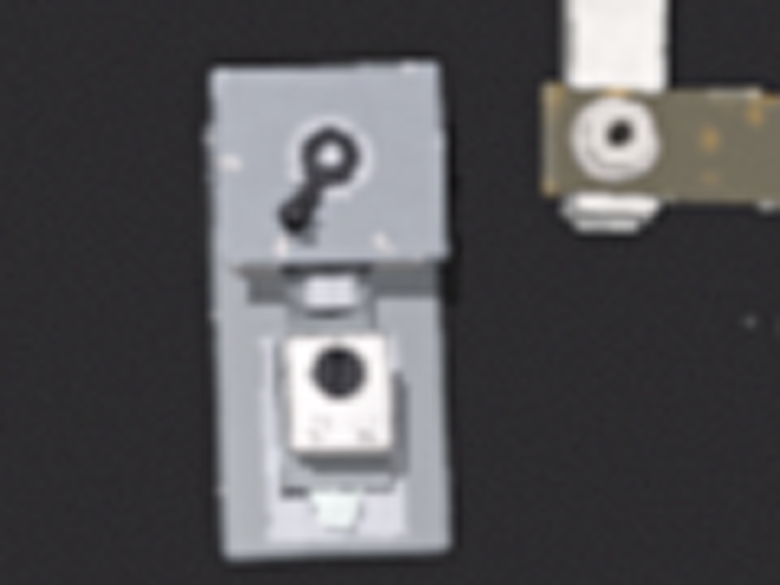

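View pics/top7full.png

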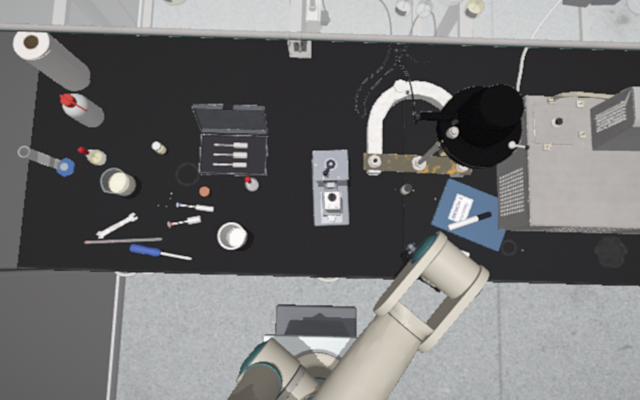

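Run:
```python
from h import *
d=load("top7"); im=d["pixels"][155:185,312:348,::-1]
cv2.imwrite("pics/k7.png",cv2.resize(im,None,fx=18,fy=18,interpolation=cv2.INTER_NEAREST))
e=load("scene7"); im=e["pixels"][162:190,278:310,::-1]
cv2.imwrite("pics/ks7.png",cv2.resize(im,None,fx=18,fy=18,interpolation=cv2.INTER_NEAREST))
O=np.array([.563,-.0257]);c,s=np.cos(.0654),np.sin(.0654)
W=lambda x,y,z:[*(O+np.array([c*x-s*y,s*x+c*y])/1000),z]
for deg in (55,60,65,70):
    a=np.radians(deg); D=lambda r,z:W(78-r*np.sin(a),r*np.cos(a),z)
    for nm,dd,u0,v0 in (("top",d,312,155),("scene",e,278,162)):
        f=lambda q:np.round(((proj(dd,q)-[u0,v0])+.5)*18)
        print(deg,nm,"knobtop",f(D(34,.146)),"knoblow",f(D(34,.121)),"tip",f(D(40,.112)),"mark",f(D(44,.104)))
g=d["pixels"].astype(np.float32).mean(2); k=8;x0,y0=320,185
big=cv2.resize(g[y0:216,x0:346],None,fx=k,fy=k,interpolation=cv2.INTER_CUBIC)
m=(big>228).astype(np.uint8); cs,_=cv2.findContours(m,0,1)
for ct in sorted(cs,key=cv2.contourArea)[-2:]:
    P=np.array([plane(d,x0+(u+.5)/k-.5,y0+(v+.5)/k-.5,.1125)[:2] for u,v in ct[:,0]],np.float32)*1000
    r=cv2.minAreaRect(P);print(np.round(r[0],1),np.round(r[1],1),round(r[2],2), "expected centre",np.round(W(-25,0,.1125),4))
```

```text
55 top knobtop [224. 301.] knoblow [220. 332.] tip [198. 375.] mark [183. 405.]
55 scene knobtop [296.  96.] knoblow [297. 246.] tip [311. 314.] mark [320. 371.]
60 top knobtop [241. 311.] knoblow [237. 342.] tip [217. 386.] mark [204. 417.]
60 scene knobtop [313.  93.] knoblow [315. 243.] tip [332. 310.] mark [343. 367.]
65 top knobtop [259. 319.] knoblow [254. 350.] tip [238. 395.] mark [226. 428.]
65 scene knobtop [331.  89.] knoblow [332. 239.] tip [352. 306.] mark [365. 362.]
70 top knobtop [277. 326.] knoblow [272. 356.] tip [259. 403.] mark [249. 436.]
70 scene knobtop [347.  85.] knoblow [348. 235.] tip [370. 301.] mark [386. 356.]
[538.  -26.8] [45.6 40.5] 3.45 expected centre [ 0.5381 -0.0273  0.1125]
```

View pics/k7.png

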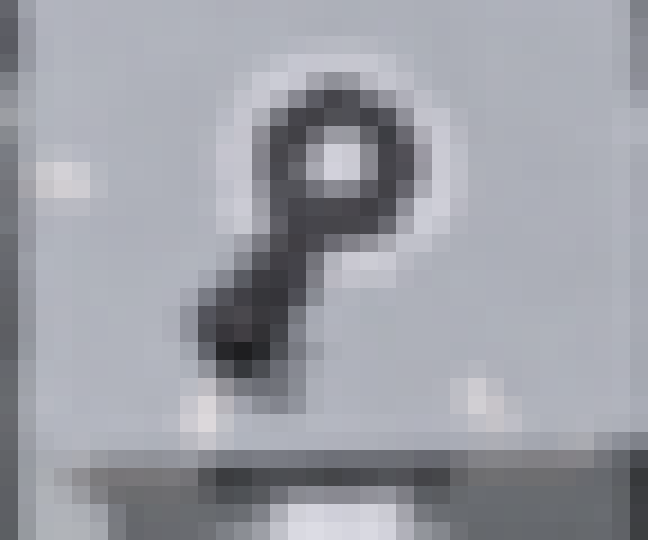

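View pics/ks7.png

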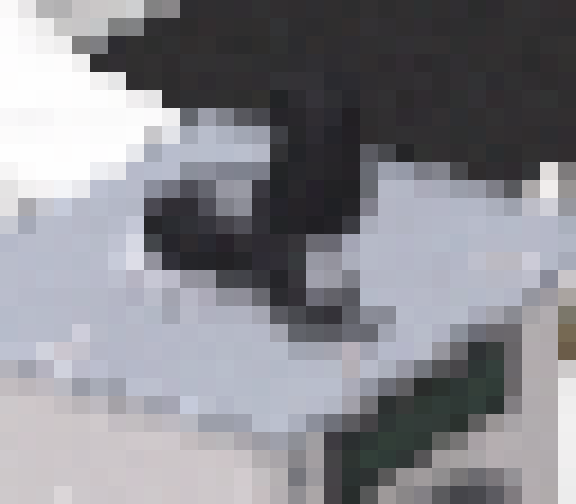

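The last pictures agree with each other:
- **Lever:** in the top crop the arm runs from the hub at (337,160) past the knob at (240,325) to the middle mark at (205,408). That matches the projected 60° pose.
- **Unit:** the head centre measures (538.0, -26.8) mm, against (538.1, -27.3) mm expected at home.
- **Bystanders:** in the full top view all three are where they were: beaker (232,236), bottle (252,184), vial (406,189).

I'll hand the job in.

```bash
python3 -c "
from h import *
a,b=load('top0')['pixels'].astype(int),load('top7')['pixels'].astype(int)
for n,(x,y) in dict(vial=(406,189),beaker=(232,236),bottle=(252,184)).items(): print(n,abs(a-b)[y-16:y+16,x-16:x+16].mean().round(2))
from workcell import bot
print(bot.close_job())"
```

```text
vial 0.96
beaker 0.54
bottle 0.82
the job is handed in; nothing more can be done
None
```

The burette unit is on the drive's rail and home, and the locking lever points at the middle mark. I handed the job in at about 16 s of the 53 s allowed, with the gripper clear of everything.

- **Unit:** I gripped it by the head, kept it upright and slid it on lug first until it met the buffers. I then backed off about 1 mm and released it. In the last top picture the head centre was about 0.5 mm from the expected home position, with yaw 3.5° against the drive's 3.75°. The lever also swung past 0.45 rad (26°), which it can only do if the unit is home. I did not read the catch angle itself. The evidence that the roller is seated is the forces, the position and the lever passing.
- **Lever:** It started at about 6° rather than exactly on the first mark. I gripped the knob, swung it round and let go. The last reading while gripped was 59°. The top view fits 60°, and the side view suggests 58 to 60°, so the three readings differ by about 2°.
- **Bystanders:** The beaker, dropper bottle and vial show no change between the first and last top pictures.
- **Forces:** No force reading went above about 5 N, but I only read them at the end of each move, not at the peaks in between.

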